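Set the iris ring of the light base to the long mark

TASK

Reset the microscope's light base to its working aperture. With a fingertip, push the lever of the iris ring clockwise (seen from above) all the way to its stop, then push it back counter-clockwise until its pointer lines up with the long mark of the scale, and leave it there. Only push the lever, never pinch it, and leave the small parts standing on and around the base where they are.

Things in the scene. Friction and masses are not known exactly. Their poses are not given: they have to be found in the camera images.
- hub (a point): point on the vertical axis of the iris ring, at the level of the scale (53 mm above the table). The ring is a black knurled disc, 130 mm in diameter, its top 65 mm above the table, with a round glass window. x of this frame points from the hub to the lamp box; z up.
- illuminator: fixed white light base under the ring, 320 mm long, 260 mm wide, deck 50 mm above the table; origin on the ring's axis at table level. Its front, towards the robot, lies 132 mm from the axis; its lamp box (55 x 110 mm, top 106 mm above the table) stands behind the ring, from 128 mm off the axis.
- iris (a joint): angle of the iris ring in rad: 0 when the lever is at its clockwise stop (fully open), growing counter-clockwise seen from above to 2.0 at the other stop. Dry friction (about 1.5 N at the tab); it stays where it is left. A low steel post (10 mm thick, top 63.5 mm above the table) marks each end of the travel. Half-way (1.0) the lever points away from the lamp box.
- tab (a point): centre of the upright tab on the lever, 80 mm from the hub axis and 81 mm above the table. The tab is the only part of the ring that stands up: 26 mm long radially, 14 mm thick along the arc, from 60 to 102 mm above the table. The lever bar beneath it, 12 mm wide, tops out at 60 mm.
- tab_cw: black plastic cheek on the tab's clockwise side (22 mm long, 5 mm thick, 36 mm high, origin at its centre): the face to push to turn the ring counter-clockwise
- tab_ccw: the same cheek on the tab's counter-clockwise side: the face to push to turn the ring clockwise
- pointer (a point): outer point of the lever, 99 mm from the hub axis, 57.5 mm above the table, the dark tip of the lever bar, straight outward from the tab
- long_mark (a point): inner end of the one long mark (22 mm long, 6 mm wide) of the scale, 100 mm from the hub axis, 53.5 mm above the table; it can lie anywhere between joint values 0.55 and 1.45
- scale: fixed aluminium disc under the ring and lever, 248 mm in diameter, top 53 mm above the table, origin on the ring's axis. Dark radial marks every 0.2 rad (20 mm): the long one and three short ones (9 mm long, 2.5 mm wide) on each side of it.
- pin_gauge: bystander: steel pin 14 mm thick, 45 mm high, upright on the base's front corner at the robot's right, origin under its foot
- plug_gauge: bystander: brass plug 20 mm thick, 40 mm high, upright on the base's front corner at the robot's left, origin under its foot
- filter_cell: bystander: black ring 32 mm in diameter, 7 mm high, flat on the base's rear corner, origin under its centre
- cleaner: bystander: white bottle 44 mm thick, 110 mm high, on the table at the left, origin under its foot
- gauge_block: bystander: steel block 35 x 9 x 30 mm standing on the table at the right, origin under its foot
- objective: bystander: dark metal lens barrel 28 mm thick, 36 mm high, on the table at the left, origin under its foot
- micrometer: bystander: micrometer head 100 mm long, 18 mm high, lying on the table at the right, origin under its middle

How it is judged:
On the way:
1. the lever has been pushed clockwise to its stop (value of joint iris below 0.06 rad), for 0.2 s.
At the end, for the whole second after the job is handed in: The pointer's tip is within 5 mm of the inner end of the scale's long mark (marks are 20 mm apart), the ring is at rest, and every bystander is within 20 mm of where it stood. On the way the lever was at its clockwise stop (within 0.06 rad) for 0.2 s (horizontal distance between pointer and long_mark below 0.005 m and velocity of joint iris between -0.02 and 0.02 rad/s and distance of each of pin_gauge, plug_gauge, filter_cell, cleaner, gauge_block, objective, micrometer from where it was at the start of the episode below 0.02 m); the robot touches nothing.
It fails at once if the lever's tab is pinched: pressed on both its sides at once (contact force between each of tab_cw, tab_ccw and the fingers above 1.5 N).
It fails at once if a small part is lifted, carried or pushed away by more than 20 mm (distance of any of pin_gauge, plug_gauge, filter_cell, cleaner, gauge_block, objective, micrometer from where it was at the start of the episode above 0.02 m).
It also fails if it takes over 64 s, if anything falls off the work surface, if the arm or the gripper's body presses on something with over 40 N, if the wrist force passes 120 N, or if a joint passes its speed limit or range.

ROBOT

A 6-joint arm with a two-finger parallel gripper is mounted at the origin on the work surface. World frame = base frame: x ahead of the robot, y to its left, z up, the work surface at z = 0. Lengths are in m, angles in rad, forces in N, time in s.
With the tool pointing down it reaches from about 0.325 to 0.9 m from the base axis. Payload 3.5 kg.
Tool frame: the origin (TCP) lies on the mounting face of the last link; the fingertips stand tip_extent ahead of it and the grasp point (between the pads) lies 155 mm ahead of it (tip_extent is the distance from the TCP to the fingertips, in m); z points along the fingers, y is the line along which they close (so a half turn about z gives the same grasp; the last joint's range is limited). The gripper opens to 85 mm and grips with 20 to 120 N. Pads are 22 mm wide; open, the fingers measure 114 mm over their backs; the gripper's body (76 mm by 85 mm) begins 54 mm behind the grasp point. The pads swing forward as they close: fully open they stand 13 mm farther back than shut.
Start: joints at [-1.39, 0.276, -0.026, 1.268, 0, 1.467], TCP at [0.175, -0.6, 0.405] pointing down, gripper open.
Joint ranges: [-3.12, 3.12], [-0.85, 1.88], [-1.08, 1.24], [-1.95, 2.15], [-1.57, 1.53], [-3.14, 3.14]. Speed limits (rad/s): [2.57, 2.57, 3.14, 3.14, 3.14, 3.14].

INTERFACE

Orientations are given as a 3x3 rotation matrix whose columns are the frame's x, y, z axes.
In Python, from bench import sense, snapshot, hand_in, tip_extent gives the robot as it stands.
- The arm moves only by the tool servo_tool, never from a script. Its argument "plan" is a list of rows, each a list of 4 numbers: the shift along the world's x, y, z in cm, then the turn about the world's z in rad. A call has 1 to 12 rows; each row is the pose to reach, as a shift and turn from the pose commanded when the call began; what a row does not reach only later rows make up. A row lasts 1/8 s, in which the tool goes at most 62.5 mm and 10.7 degrees, less where a joint would pass 70% of its speed; a pose out of reach is approached as far as the arm can. A call with a gripper value outside its range is refused whole. "claw" is the closure, from -1 (fully open) to 1 (shut), set as the call begins (left out, the last holds). The fingers move at their own pace and stop on an object; "grip_force" is the grip in N (left out, the last holds). Time passes only in rows, so rows that repeat a pose let the fingers close. It gives the time, the measured TCP pose, the force, the opening and the grip force at its end, in the units of the state.
- sense(): the state, without advancing time (a new reading comes with each control period).
- snapshot(name): name is "scene" or "side" or "wrist"; returns a dict with "img" (420x560x3 uint8, red, green, blue), "mtx" (3x3 intrinsics, pixels), "cam_to_world" (4x4, takes a point from camera to world coordinates). Camera axes: x right, y down, z forward; pixel columns grow to the right and rows downward; lengths in m; the calibration is good to about 2 mm. A picture is of the moment at which its call begins. There is no depth.
- hand_in(): hands the job in; it is judged then, once.
The state is a dict: "time": time; "q": joint angles; "dq": joint speeds; "joint_torque": joint torques, N m; "ee_pos": TCP position; "tool_rot": TCP orientation; "contact_force": force on the tool from outside, world axes, zero at the start; "ft_torque": the same for the moment, N m; "opening": finger opening in m; "gripper_force": force on a finger pad.
Only numpy, scipy, OpenCV 4.12 (cv2) and the standard library are available. Lean on these libraries where they do the work, as an engineer would, in place of code of your own. Each camera call takes 0.05 s, during which the arm holds its last target. There are 200 camera calls.

## Working session

There is one attempt and no reset: what is moved stays moved. The work goes in short steps, Python scripts to look and compute and a tool call to move; the robot and the scene stay as the last step left them, time stands still between calls to the robot, and variables do not carry over. Pictures are saved under pics/ and viewed, at most 10 in all, crops included, and the job is handed in when it is done.

Besides the shell and the picture viewer there is one more tool, called after "Call:" as name(argument=value, ...) on one line, values as JSON. servo_tool: Moves the arm, as the interface text tells. Its arguments: {"type":"object","properties":{"plan":{"type":"array"},"claw":{"type":"number"},"grip_force":{"type":"number"}},"required":["plan"]}

```bash
mkdir -p pics
cat > h.py <<'E'
import numpy as np, cv2
from bench import sense, snapshot, hand_in, tip_extent
def ray(s,u,v,z):
    T=s["cam_to_world"]; d=T[:3,:3]@np.linalg.solve(s["mtx"],[u,v,1.]); o=T[:3,3]
    return o+d*(z-o[2])/d[2]
def proj(s,p):
    T=s["cam_to_world"]; c=T[:3,:3].T@(np.array(p)-T[:3,3]); c=s["mtx"]@c; return c[:2]/c[2]
E
python3 - <<'E'
from h import *
import pickle
S={n:snapshot(n) for n in("scene","side")}
pickle.dump(S,open("s0.pkl","wb"))
for n in S: cv2.imwrite(f"pics/{n}0.png",cv2.cvtColor(S[n]["img"],cv2.COLOR_RGB2BGR)); print(n,S[n]["cam_to_world"].round(3))
s=sense(); print(s["time"],s["ee_pos"],s["tool_rot"].round(3) if hasattr(s["tool_rot"],'round') else s["tool_rot"],s["opening"],tip_extent if not callable(tip_extent) else tip_extent())
E
```

```text
scene [[-0.105  0.672 -0.733  1.224]
 [ 0.994  0.06  -0.087  0.056]
 [-0.015 -0.738 -0.674  0.712]
 [ 0.     0.     0.     1.   ]]
side [[-0.959 -0.16   0.233  0.357]
 [-0.282  0.607 -0.743  0.664]
 [-0.023 -0.778 -0.627  0.642]
 [ 0.     0.     0.     1.   ]]
0.1 [ 0.17493453 -0.59966879  0.40366294] [[ 0.96   0.28  -0.   ]
 [ 0.28  -0.96   0.002]
 [ 0.    -0.002 -1.   ]] 0.08540205602047125 0.1734
```

View pics/scene0.png

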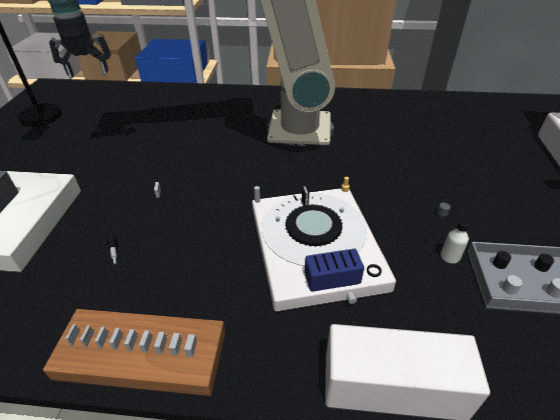

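View pics/side0.png

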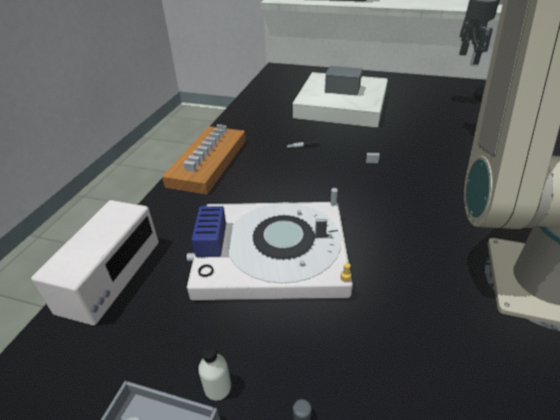

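The scene view shows the ring at about (314,223), the tab at (306,195), the lamp box at (334,270), the pin at (257,195) and the plug at (346,185). The side view shows the ring at (284,236) and the tab at (321,228). Next I'll measure the hub and enlarge the scale.

Run:
```python
from h import *
import pickle
S=pickle.load(open("s0.pkl","rb"))
seed={"scene":(314,223),"side":(284,236)}
box={"scene":(240,165,370,262),"side":(180,180,360,300)}
for n,s in S.items():
    im=s["img"]; u,v=seed[n]
    m=np.zeros((422,562),np.uint8)
    cv2.floodFill(im.copy(),m,(u,v),0,(6,)*3,(6,)*3,cv2.FLOODFILL_MASK_ONLY|(255<<8)|cv2.FLOODFILL_FIXED_RANGE|4)
    m=m[1:-1,1:-1]; c=max(cv2.findContours(m,0,1)[0],key=cv2.contourArea); 
    e=cv2.fitEllipse(c); print(n,im[v,u],e, ray(s,*e[0],.064).round(4))
    P=np.array([ray(s,*p[0],.064) for p in c]); print(P.min(0),P.max(0))
    # dark blue lamp box
    hsv=cv2.cvtColor(im,cv2.COLOR_RGB2HSV); b=((hsv[...,0]>110)&(hsv[...,0]<130)&(hsv[...,1]>120)).astype(np.uint8); b[:180]=0
    k,l,st,ce=cv2.connectedComponentsWithStats(b); i=1+st[1:,4].argmax(); print(st[i])
    x0,y0,x1,y1=box[n]; cv2.imwrite(f"pics/{n}crop.png",cv2.cvtColor(cv2.resize(im[y0:y1,x0:x1],None,fx=(6 if n=="scene" else 4.4),fy=(6 if n=="scene" else 4.4),interpolation=cv2.INTER_CUBIC),cv2.COLOR_RGB2BGR))
```

```text
scene [164 184 182] ((313.7115783691406, 221.98043823242188), (21.341745376586914, 30.23303985595703), 96.20735931396484) [0.5406 0.0638 0.064 ]
[0.50175545 0.02659992 0.064     ] [0.57763179 0.09950621 0.064     ]
[ 305  250   59   41 1747]
side [165 185 184] ((282.79803466796875, 233.6287384033203), (23.664955139160156, 34.253395080566406), 87.54717254638672) [0.5422 0.0625 0.064 ]
[0.50542418 0.02280971 0.064     ] [0.58067526 0.10039678 0.064     ]
[191 206  32  50 899]
```

View pics/scenecrop.png

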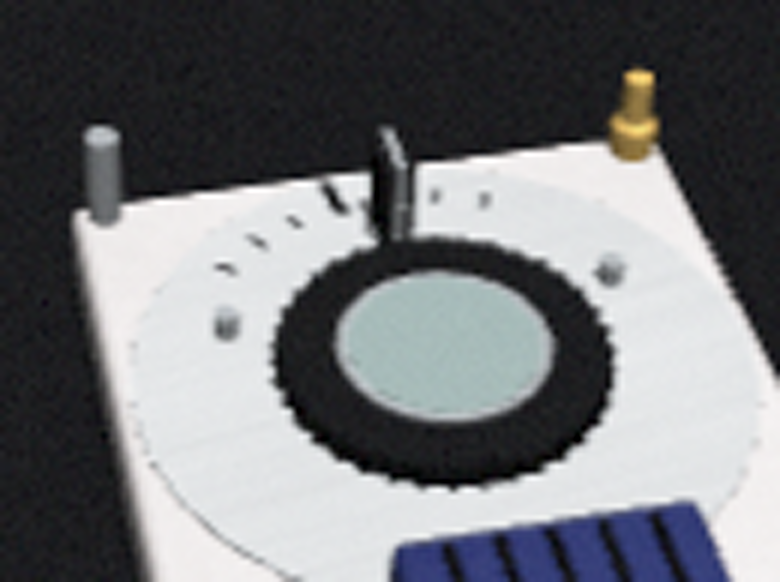

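View pics/sidecrop.png

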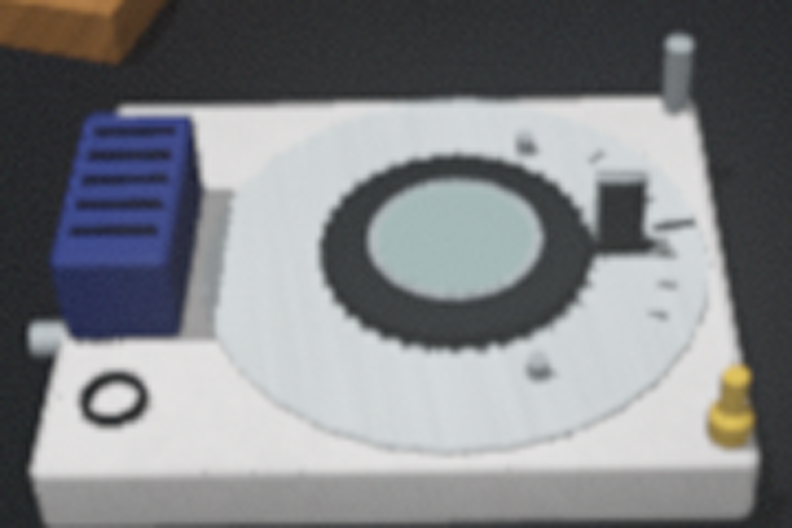

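The enlarged views show the long mark's inner end at about (345,213) in the scene crop and (655,228) in the side crop. The posts are at (228,325) and (611,270) in the scene crop. The tab now stands just counter-clockwise of centre, with the long mark further towards the robot's right.

Run:
```python
from h import *
import pickle
S=pickle.load(open("s0.pkl","rb"))
hub=np.array([.5414,.0632])
f={"scene":lambda p:(240+(p[0]+.5)/6-.5,165+(p[1]+.5)/6-.5),"side":lambda p:(180+(p[0]+.5)/4.4-.5,180+(p[1]+.5)/4.4-.5)}
pts={"scene":{"Lin":(347,214,.053),"Lout":(326,182,.053),"post_ccw":(230,316,.0635),"post_cw":(610,262,.0635),"tabtop_out":(387,130,.102),"tabtop_in":(402,165,.102),"pin":(104,218,.05),"plug":(632,152,.05)},
"side":{"Lin":(655,229,.053),"Lout":(693,222,.053),"post_ccw":(526,138,.0635),"post_cw":(539,362,.0635),"tabtop_a":(598,177,.102),"tabtop_b":(644,177,.102),"pin":(677,106,.05),"plug":(731,440,.05),"tip":(667,246,.0575)}}
for n in pts:
    s=S[n]
    for k,(u,v,z) in pts[n].items():
        p=ray(s,*f[n]((u,v)),z); d=p[:2]-hub; print(n,k,p.round(4),"r",np.hypot(*d).round(4),"ang",np.degrees(np.arctan2(d[1],d[0])).round(1)%360)
```

```text
scene Lin [0.4526 0.0199 0.053 ] r 0.0988 ang 206.0
scene Lout [0.4323 0.0095 0.053 ] r 0.1216 ang 206.2
scene post_ccw [ 0.5313 -0.0217  0.0635] r 0.0855 ang 263.2
scene post_cw [0.4855 0.1288 0.0635] r 0.0862 ang 130.4
scene tabtop_out [0.4559 0.0354 0.102 ] r 0.0899 ang 198.0
scene tabtop_in [0.4779 0.0426 0.102 ] r 0.0668 ang 198.0
scene pin [ 0.4608 -0.0829  0.05  ] r 0.1669 ang 241.1
scene plug [0.3966 0.1409 0.05  ] r 0.1643 ang 151.8
side Lin [0.4506 0.019  0.053 ] r 0.101 ang 205.9
side Lout [0.4332 0.009  0.053 ] r 0.121 ang 206.6
side post_ccw [ 0.5273 -0.0216  0.0635] r 0.086 ang 260.6
side post_cw [0.4822 0.1316 0.0635] r 0.0905 ang 130.8
side tabtop_a [0.4758 0.0436 0.102 ] r 0.0685 ang 196.6
side tabtop_b [0.4548 0.0381 0.102 ] r 0.0902 ang 196.2
side pin [ 0.4585 -0.0853  0.05  ] r 0.1701 ang 240.8
side plug [0.3925 0.1426 0.05  ] r 0.1687 ang 151.9
side tip [0.4418 0.0346 0.0575] r 0.1036 ang 196.0
```

Call:
servo_tool(plan=[[2.8,5.4,0,0],[5.6,10.8,0,0],[8.4,16.3,0,0],[11.2,21.7,0,0],[14,27.1,0,0],[16.8,32.5,0,0],[19.6,38,0,0],[22.4,43.4,0,0],[25.2,48.8,0,0],[28,54.2,0,0],[30.3,59.7,0,0],[30.3,59.7,0,0]], claw=1, grip_force=20)

```text
time: 1.6
ee_pos: [0.4787, 0.0004, 0.4043]
tool_rot: [[0.958, 0.286, -0.0], [0.286, -0.958, 0.001], [-0.0, -0.001, -1.0]]
contact_force: [0.0, -0.5, 0.4]
opening: 0.0001
gripper_force: 0.0
```

Run:
```python
from h import *
w=snapshot("wrist"); cv2.imwrite("pics/wrist1.png",cv2.cvtColor(w["img"],cv2.COLOR_RGB2BGR))
s=sense(); import bench; print(s["time"],s["ee_pos"],s["opening"],bench.tip_extent,s["contact_force"],np.array(s["tool_rot"]).round(3))
print(w["cam_to_world"].round(3))
```

```text
1.65 [ 0.47813331 -0.0011783   0.40418116] -0.0002443397638260738 0.1734 [-0.25567411 -1.6652908  -0.28496552] [[ 0.959  0.284 -0.001]
 [ 0.284 -0.959 -0.   ]
 [-0.001 -0.    -1.   ]]
[[ 0.287 -0.924 -0.254  0.542]
 [-0.958 -0.277 -0.075  0.02 ]
 [-0.001  0.264 -0.964  0.375]
 [ 0.     0.     0.     1.   ]]
```

View pics/wrist1.png

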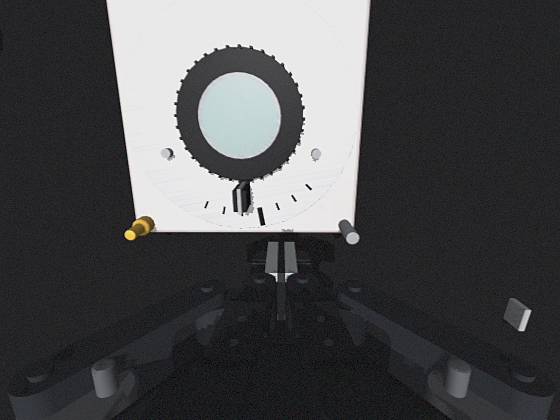

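The wrist view shows the glass window at (239,115), the tab at (242,197), the long mark from (260,208) to (264,224), and the shut fingertips near (282,245). I'll check the hub, mark and fingertip depth numerically.

```bash
cat >> h.py <<'E'
def glass(s,seed=None):
    im=s["img"].astype(int); m=((im[...,1]-im[...,0]>10)&(im[...,1]>120)).astype(np.uint8)
    c=max(cv2.findContours(m,0,1)[0],key=cv2.contourArea); P=np.float32([ray(s,*p[0],.064)[:2]*1000 for p in c])
    (x,y),r=cv2.minEnclosingCircle(P); return np.array([x,y])/1000,r,m
E
python3 - <<'E'
from h import *
w=snapshot("wrist"); s=sense()
h,r,m=glass(w); print("hub",h,r)
im=cv2.cvtColor(w["img"],cv2.COLOR_RGB2GRAY)
d=(im<110).astype(np.uint8); d[:170]=0; d[:,:150]=0; d[229:]=0; d[:,340:]=0
for c in cv2.findContours(d,0,2)[0]:
    if cv2.contourArea(c)<4: continue
    P=np.array([ray(w,*p[0],.053)[:2] for p in c])-h; R=np.hypot(*P.T); A=np.degrees(np.arctan2(*P.T[::-1]))%360
    print(cv2.boundingRect(c),"r",R.min().round(4),R.max().round(4),"ang",A.mean().round(2),A[R>R.max()-.004].mean().round(2))
R=np.array(s["tool_rot"])
for L in(.155,.1734,.186): print(L,proj(w,np.array(s["ee_pos"])+R[:,2]*L), proj(w,np.array(s["ee_pos"])+R[:,2]*L+R[:,1]*.015))
cv2.imwrite("pics/tip.png",cv2.cvtColor(cv2.resize(w["img"][180:300,200:360],None,fx=5,fy=5),cv2.COLOR_RGB2BGR))
E
```

```text
hub [0.54035718 0.06529472] 38.38824462890625
(337, 220, 3, 9) r 0.1617 0.1693 ang 239.34 238.77
(150, 218, 3, 11) r 0.1562 0.1663 ang 154.8 155.64
(256, 206, 8, 18) r 0.1008 0.122 ang 206.95 207.32
(203, 200, 4, 7) r 0.1005 0.1086 ang 172.51 172.48
(290, 194, 5, 6) r 0.1014 0.1088 ang 229.72 229.72
(304, 183, 6, 6) r 0.1013 0.1094 ang 241.06 241.08
(207, 170, 64, 45) r 0.0657 0.1087 ang 195.63 195.69
0.155 [285.07338854 273.08744894] [316.41315179 273.16671461]
0.1734 [284.60347897 256.65425658] [312.38511231 256.72481856]
0.186 [284.33880525 247.3983603 ] [310.11633525 247.46398661]
```

View pics/tip.png

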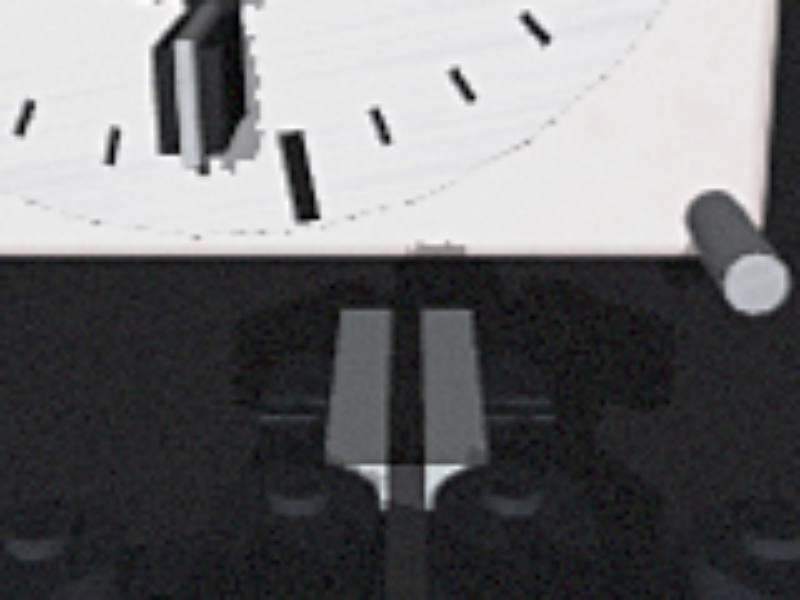

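```bash
cat > tab.py <<'E'
import numpy as np
hub=np.array([.541,.064])
def sh(phi,d,base,phi0,r=.080):
    a=np.radians(phi); p=hub+r*np.array([np.cos(a),np.sin(a)])+d*np.array([-np.sin(a),np.cos(a)])
    return [*((p-base)*100).round(1).tolist(),0,round(np.radians(phi-phi0),2)]
E
python3 -c "
from tab import *
b=np.array([.478,-.003])
for d in(.03,.015): print(d,[sh(p,d,b,196.3) for p in range(197,136,-5)])
"
```

```text
0.03 [[-0.5, 1.5, 0, np.float64(0.01)], [-0.9, 2.1, 0, np.float64(-0.08)], [-1.3, 2.7, 0, np.float64(-0.16)], [-1.6, 3.4, 0, np.float64(-0.25)], [-1.8, 4.1, 0, np.float64(-0.34)], [-2.0, 4.8, 0, np.float64(-0.42)], [-2.2, 5.6, 0, np.float64(-0.51)], [-2.2, 6.3, 0, np.float64(-0.6)], [-2.2, 7.1, 0, np.float64(-0.69)], [-2.2, 7.8, 0, np.float64(-0.77)], [-2.0, 8.5, 0, np.float64(-0.86)], [-1.9, 9.3, 0, np.float64(-0.95)], [-1.6, 10.0, 0, np.float64(-1.03)]]
0.015 [[-0.9, 2.9, 0, np.float64(0.01)], [-1.2, 3.6, 0, np.float64(-0.08)], [-1.5, 4.2, 0, np.float64(-0.16)], [-1.6, 4.9, 0, np.float64(-0.25)], [-1.8, 5.6, 0, np.float64(-0.34)], [-1.8, 6.3, 0, np.float64(-0.42)], [-1.8, 7.0, 0, np.float64(-0.51)], [-1.8, 7.7, 0, np.float64(-0.6)], [-1.7, 8.4, 0, np.float64(-0.69)], [-1.5, 9.1, 0, np.float64(-0.77)], [-1.2, 9.8, 0, np.float64(-0.86)], [-0.9, 10.4, 0, np.float64(-0.95)], [-0.6, 11.1, 0, np.float64(-1.03)]]
```

Call:
servo_tool(plan=[[0,0,-5,0],[0,0,-10,0],[0,0,-14,0],[0,0,-15.2,0],[0,0,-15.2,0]])

```text
time: 2.33
ee_pos: [0.4777, -0.0039, 0.2526]
tool_rot: [[0.961, 0.278, -0.001], [0.278, -0.961, 0.0], [-0.001, -0.0, -1.0]]
contact_force: [-0.2, 0.9, 0.7]
opening: -0.0001
gripper_force: 0.0
```

Call:
servo_tool(plan=[[-0.4,1.0,0,0],[-0.7,2.0,0,0],[-0.9,2.9,0,0],[-1.2,3.6,0,-0.08],[-1.5,4.2,0,-0.16],[-1.6,4.9,0,-0.25],[-1.8,5.6,0,-0.34],[-1.8,6.3,0,-0.42],[-1.8,7.0,0,-0.51],[-1.8,7.7,0,-0.6],[-1.7,8.4,0,-0.69],[-1.5,9.1,0,-0.77]])

```text
time: 3.82
ee_pos: [0.4059, -0.0836, 0.2526]
tool_rot: [[0.929, -0.369, 0.024], [-0.37, -0.927, 0.065], [-0.002, -0.069, -0.998]]
contact_force: [-0.1, -0.6, -0.0]
opening: -0.0002
gripper_force: 0.0
```

Run:
```python
from h import *
w=snapshot("wrist"); c=snapshot("scene"); s=sense(); print(s["time"],s["ee_pos"],s["contact_force"])
cv2.imwrite("pics/p2.png",cv2.cvtColor(np.vstack([cv2.resize(w["img"],(400,300)),cv2.resize(c["img"][160:260,235:370],(400,296),interpolation=cv2.INTER_CUBIC)]),cv2.COLOR_RGB2BGR))
```

```text
3.925 [ 0.40478559 -0.08407518  0.25225712] [-0.37144485  0.058978    0.61193132]
```

View pics/p2.png

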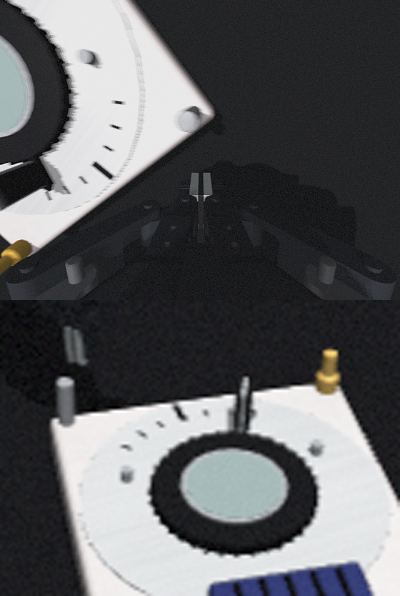

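The wrist view shows the tool off the base, with the tips at (200,185). In the scene crop the pin still stands at (65,400) and the tab, near (243,400), has moved slightly clockwise. The arm ended about 17 cm from the commanded pose, at y = -0.084 instead of about +0.088, and slightly tilted. I need to know why before moving again.

Run:
```python
from h import *
import pickle
s=sense()
for k in("q","dq","joint_torque","ee_pos","contact_force"): print(k,np.round(s[k],3))
c=snapshot("scene"); S=pickle.load(open("s0.pkl","rb"))["scene"]
d=np.abs(c["img"].astype(int)-S["img"]).sum(2)
m=cv2.morphologyEx((d>90).astype(np.uint8),cv2.MORPH_OPEN,np.ones((2,2)))
k,l,st,ce=cv2.connectedComponentsWithStats(m)
print([x.tolist() for x in st[1:] if x[4]>6])
```

```text
q [-0.381  0.044 -0.658  0.873  0.069  3.141]
dq [ 0.043  0.015  0.021 -0.009  0.035 -0.002]
joint_torque [-9.3300e-01 -2.6652e+01  2.4135e+01  2.0000e-03  2.6000e-02 -1.0000e-03]
ee_pos [ 0.405 -0.084  0.252]
contact_force [-0.371  0.059  0.612]
[[49, 0, 63, 77, 2246], [217, 0, 64, 53, 1612], [254, 0, 9, 12, 61], [285, 32, 38, 13, 325], [304, 44, 27, 24, 399], [269, 47, 11, 21, 112], [282, 46, 2, 4, 8], [252, 55, 14, 19, 114], [332, 55, 40, 42, 411], [240, 60, 6, 4, 12], [260, 62, 8, 10, 46], [229, 64, 23, 21, 368], [248, 65, 4, 5, 12], [282, 69, 12, 36, 205], [273, 73, 3, 3, 8], [311, 73, 14, 6, 43], [230, 75, 40, 39, 772], [295, 77, 18, 17, 205], [314, 76, 22, 36, 230], [337, 89, 8, 4, 31], [297, 98, 16, 10, 107], [283, 112, 52, 32, 613], [243, 115, 27, 13, 259], [273, 115, 4, 5, 15], [268, 122, 6, 22, 99], [272, 145, 11, 12, 47], [298, 144, 11, 3, 24], [273, 156, 3, 3, 7], [258, 170, 8, 13, 70], [301, 187, 10, 20, 136], [313, 187, 9, 20, 121]]
```

Joint 6 has hit its 3.14 limit: turning clockwise in this wrist branch isn't possible, and no bystander shows any change. I'll lift clear, then turn the wrist by about +π/2, which moves joint 6 back to mid-range, and push in that orientation.

Call:
servo_tool(plan=[[0,0,3,0],[0,0,6,0],[0,0,9,0],[0,0,9,0]])

```text
time: 4.47
ee_pos: [0.4078, -0.0828, 0.3448]
tool_rot: [[0.93, -0.365, 0.028], [-0.366, -0.928, 0.064], [0.003, -0.07, -0.998]]
contact_force: [-0.0, 0.2, 0.2]
opening: 0.0001
gripper_force: 0.0
```

Call:
servo_tool(plan=[[0,0,0,0.18],[0,0,0,0.36],[0,0,0,0.54],[0,0,0,0.72],[0,0,0,0.9],[0,0,0,1.08],[0,0,0,1.26],[0,0,0,1.44],[0,0,0,1.62],[0,0,0,1.8],[0,0,0,1.8]])

```text
time: 5.85
ee_pos: [0.4059, -0.0824, 0.3411]
tool_rot: [[0.148, 0.986, -0.07], [0.989, -0.148, 0.007], [-0.003, -0.07, -0.998]]
contact_force: [0.4, -0.0, -0.9]
opening: 0.0003
gripper_force: 0.0
```

Run:
```python
from h import *
s=sense(); R=np.array(s["tool_rot"]); print(s["time"],s["ee_pos"],R.round(3),"yaw",np.degrees(np.arctan2(R[1,0],R[0,0])),np.round(s["q"],3))
w=snapshot("wrist"); c=snapshot("scene"); 
cv2.imwrite("pics/p3.png",cv2.cvtColor(np.vstack([cv2.resize(w["img"],(400,300)),cv2.resize(c["img"][160:260,235:370],(400,296),interpolation=cv2.INTER_CUBIC)]),cv2.COLOR_RGB2BGR))
h,r,m=glass(w); print(h,r)
```

```text
5.85 [ 0.40585906 -0.0824457   0.34112311] [[ 0.148  0.986 -0.07 ]
 [ 0.989 -0.148  0.007]
 [-0.003 -0.07  -0.998]] yaw 81.47218774132526 [-0.352 -0.028 -0.516  1.151 -0.017  1.368]
[0.54007776 0.05382582] 36.21596908569336
```

View pics/p3.png

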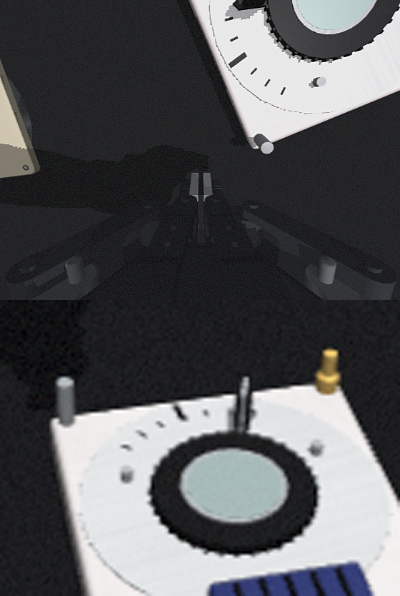

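The wrist view shows the fingers clear of the base, and the scene crop shows the tab top at about (244,378). The tool now has a fixed 4° tilt, so I'll plan from the true fingertip position.

```bash
cat > tab.py <<'E'
import numpy as np
hub=np.array([.541,.064])
def u(deg): a=np.radians(deg); return np.array([np.cos(a),np.sin(a)])
# tool yaw = phi-90 -> tip lies 12 mm outward (direction phi) of the TCP
def sh(phi,d,base,yaw0,r=.082,tilt=.012):
    tcp=hub+(r-tilt)*u(phi)+d*u(phi+90)
    return [float(v) for v in ((tcp-base)*100).round(1)]+[float(np.radians(phi-90-yaw0).round(2))]
E
python3 - <<'E'
from h import *
from tab import *
c=snapshot("scene")
for p in((244,379),(250,398)):
    q=ray(c,235+p[0]*135/400,160+p[1]*100/296-101.35,.102)
    d=q[:2]-hub; print(q,np.hypot(*d),np.degrees(np.arctan2(d[1],d[0]))%360)
b=np.array([.406,-.082])
for f in(197,190,186): print(f,[sh(f,d,b,81.5) for d in(.045,.03,.02)])
for f in range(190,136,-5): print(f,sh(f,.018,b,81.5))
E
```

```text
[0.4548665  0.06774315 0.102     ] 0.0862147916000509 177.51163123823505
[0.47910537 0.07327602 0.102     ] 0.06258585898350914 171.47663859046204
197 [[8.1, 8.3, 0.45], [7.7, 9.7, 0.45], [7.4, 10.6, 0.45]]
190 [[7.4, 9.0, 0.32], [7.1, 10.4, 0.32], [7.0, 11.4, 0.32]]
186 [[7.0, 9.4, 0.25], [6.9, 10.9, 0.25], [6.7, 11.9, 0.25]]
190 [6.9, 11.6, 0.32]
185 [6.7, 12.2, 0.24]
180 [6.5, 12.8, 0.15]
175 [6.4, 13.4, 0.06]
170 [6.3, 14.0, -0.03]
165 [6.3, 14.7, -0.11]
160 [6.3, 15.3, -0.2]
155 [6.4, 15.9, -0.29]
150 [6.5, 16.5, -0.38]
145 [6.7, 17.1, -0.46]
140 [7.0, 17.7, -0.55]
```

Call:
servo_tool(plan=[[2.4,3.5,0,0.15],[4.8,7,0,0.32],[7.1,10.4,0,0.32],[7.1,10.4,0,0.32],[7.1,10.4,-4.5,0.32],[7.1,10.4,-8.0,0.32],[7.1,10.4,-8.8,0.32],[7.1,10.4,-8.8,0.32]])

```text
time: 7.0
ee_pos: [0.4767, 0.0203, 0.2542]
tool_rot: [[-0.17, 0.983, -0.068], [0.985, 0.169, -0.015], [-0.004, -0.07, -0.998]]
contact_force: [-0.5, -0.7, 0.2]
opening: 0.0003
gripper_force: 0.0
```

Run:
```python
from h import *
from tab import *
s=sense(); R=np.array(s["tool_rot"]); t=np.array(s["ee_pos"])+.1734*R[:,2]; y=np.degrees(np.arctan2(R[1,0],R[0,0]))
d=t[:2]-hub; print("tip",t,np.hypot(*d),np.degrees(np.arctan2(d[1],d[0]))%360,"yaw",y,"q6",s["q"][5])
b=np.array([.406+.071,-.082+.104])
print([sh(f,.018,b,81.5+np.degrees(.32)) for f in range(190,134,-5)])
```

```text
tip [0.46487082 0.01762115 0.08117573] 0.08914398510453515 211.35029665843786 yaw 99.77113726454863 q6 1.3133302388636636
[[-0.2, 1.2, 0.0], [-0.4, 1.8, -0.08], [-0.6, 2.4, -0.17], [-0.7, 3.0, -0.26], [-0.8, 3.6, -0.35], [-0.8, 4.3, -0.43], [-0.8, 4.9, -0.52], [-0.7, 5.5, -0.61], [-0.6, 6.1, -0.7], [-0.4, 6.7, -0.78], [-0.1, 7.3, -0.87], [0.2, 7.9, -0.96]]
```

Now I'll push clockwise, stopping short of the end post.

Call:
servo_tool(plan=[[-0.2,1.2,0,0],[-0.4,1.8,0,-0.08],[-0.6,2.4,0,-0.17],[-0.7,3.0,0,-0.26],[-0.8,3.6,0,-0.35],[-0.8,4.3,0,-0.43],[-0.8,4.9,0,-0.52],[-0.7,5.5,0,-0.61],[-0.6,6.1,0,-0.7],[-0.6,6.1,0,-0.7]])

```text
time: 8.25
ee_pos: [0.4715, 0.0824, 0.2554]
tool_rot: [[0.502, 0.863, -0.059], [0.865, -0.501, 0.032], [-0.002, -0.067, -0.998]]
contact_force: [-0.5, -0.4, -0.1]
opening: -0.0004
gripper_force: 0.0
```

```bash
cat > st.py <<'E'
from h import *
from tab import *
s=sense(); R=np.array(s["tool_rot"]); t=np.array(s["ee_pos"])+.1734*R[:,2]; y=np.degrees(np.arctan2(R[1,0],R[0,0]))
d=t[:2]-hub; print(s["time"],"tip",t.round(4),np.hypot(*d).round(4),(np.degrees(np.arctan2(d[1],d[0]))%360).round(1),"yaw",y.round(1),"F",np.round(s["contact_force"],1),"q6",s["q"][5])
E
python3 st.py
python3 - <<'E'
from h import *
w=snapshot("wrist"); c=snapshot("scene"); 
cv2.imwrite("pics/p4.png",cv2.cvtColor(np.vstack([cv2.resize(w["img"],(400,300)),cv2.resize(c["img"][160:260,235:370],(400,296),interpolation=cv2.INTER_CUBIC)]),cv2.COLOR_RGB2BGR))
E
```

```text
8.25 tip [0.4613 0.0879 0.0824] 0.0832 163.3 yaw 59.8 F [-0.5 -0.4 -0.1] q6 2.1258730820321525
```

View pics/p4.png

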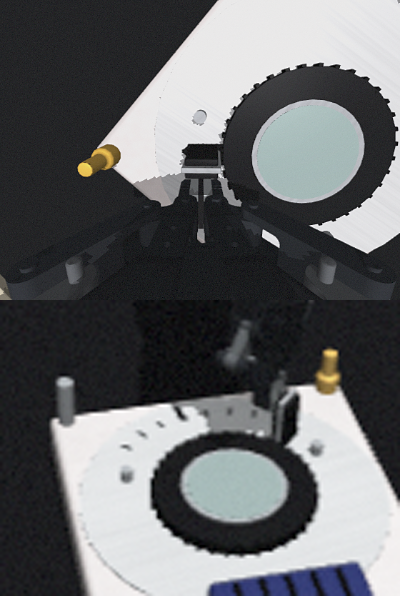

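The wrist view shows the fingertips at (200,180) against the tab, with the end post at (199,117). The scene crop shows the lever close to the clockwise post. I'll continue to the stop in smaller steps.

Call:
servo_tool(plan=[[0.2,0.6,0,-0.08],[0.3,0.9,0,-0.13],[0.5,1.2,0,-0.17],[0.5,1.2,0,-0.17]])

```text
time: 8.85
ee_pos: [0.4759, 0.0938, 0.2543]
tool_rot: [[0.642, 0.765, -0.055], [0.767, -0.641, 0.042], [-0.003, -0.069, -0.998]]
contact_force: [-0.5, 0.3, -0.8]
opening: -0.0002
gripper_force: 0.2
```

```bash
python3 st.py
```

```text
8.85 tip [0.4663 0.101  0.0813] 0.0833 153.6 yaw 50.1 F [-0.5  0.3 -0.8] q6 2.3170527767395988
```

Call:
servo_tool(plan=[[0.1,0.2,0,-0.03],[0.2,0.3,0,-0.04],[0.2,0.3,0,-0.04]])

```text
time: 9.22
ee_pos: [0.4774, 0.0965, 0.254]
tool_rot: [[0.673, 0.738, -0.055], [0.74, -0.672, 0.042], [-0.006, -0.069, -0.998]]
contact_force: [-3.8, -3.6, 3.8]
opening: 0.0
gripper_force: 2.4
```

Call:
servo_tool(plan=[[0.1,0.15,0,-0.02],[0.2,0.3,0,-0.04],[0.2,0.3,0,-0.04]])

```text
time: 9.6
ee_pos: [0.4776, 0.0978, 0.2539]
tool_rot: [[0.703, 0.709, -0.059], [0.711, -0.702, 0.037], [-0.015, -0.068, -0.998]]
contact_force: [-9.5, -12.0, 10.4]
opening: 0.0002
gripper_force: 7.8
```

```bash
python3 st.py;  python3 - <<'E'
from h import *
w=snapshot("wrist"); c=snapshot("scene"); 
cv2.imwrite("pics/p5.png",cv2.cvtColor(np.vstack([cv2.resize(w["img"],(400,300)),cv2.resize(c["img"][160:260,235:370],(400,296),interpolation=cv2.INTER_CUBIC)]),cv2.COLOR_RGB2BGR))
E
```

```text
9.6 tip [0.4675 0.1042 0.081 ] 0.0838 151.3 yaw 45.4 F [ -9.5 -12.   10.4] q6 2.408933709111533
```

The force has risen to about 15 N with the tip held at lever angle 139°, so the lever is at its clockwise stop. Next I'll back off, lift, cross over the tab and lower on its clockwise side.

Call:
servo_tool(plan=[[-1.0,-1.2,0,0.06],[-2.1,-2.5,0,0.06],[-2.1,-2.5,3,0.06],[-2.1,-2.5,5.5,0.06],[-2.1,-2.5,5.5,0.06],[0.6,0.6,5.5,0.06],[3.4,3.9,5.5,0.06],[3.4,3.9,5.5,0.06],[3.4,3.9,5.5,0.06],[3.4,3.9,3,0.06],[3.4,3.9,0,0.06],[3.4,3.9,0,0.06]])

```text
time: 11.2
ee_pos: [0.5114, 0.1376, 0.2515]
tool_rot: [[0.659, 0.75, -0.061], [0.752, -0.658, 0.042], [-0.009, -0.074, -0.997]]
contact_force: [0.0, 0.5, -0.9]
opening: 0.0
gripper_force: 0.0
```

```bash
python3 st.py;  python3 - <<'E'
from h import *
from tab import *
w=snapshot("wrist"); c=snapshot("scene"); 
cv2.imwrite("pics/p6.png",cv2.cvtColor(np.vstack([cv2.resize(w["img"],(400,300)),cv2.resize(c["img"][160:260,235:370],(400,296),interpolation=cv2.INTER_CUBIC)]),cv2.COLOR_RGB2BGR))
b=np.array([.514,.140]); 
for f in range(139,210,5): print(f,sh(f,-.018,b,49))
E
```

```text
11.2 tip [0.5007 0.1449 0.0786] 0.0903 116.5 yaw 48.8 F [ 0.   0.5 -0.9] q6 2.4191139523923075
139 [-1.4, -1.6, 0.0]
144 [-1.9, -2.0, 0.09]
149 [-2.4, -2.5, 0.17]
154 [-2.8, -2.9, 0.26]
159 [-3.2, -3.4, 0.35]
164 [-3.5, -3.9, 0.44]
169 [-3.8, -4.5, 0.52]
174 [-4.1, -5.1, 0.61]
179 [-4.3, -5.7, 0.7]
184 [-4.4, -6.3, 0.79]
189 [-4.5, -6.9, 0.87]
194 [-4.5, -7.5, 0.96]
199 [-4.5, -8.2, 1.05]
204 [-4.4, -8.8, 1.13]
209 [-4.3, -9.4, 1.22]
```

View pics/p6.png

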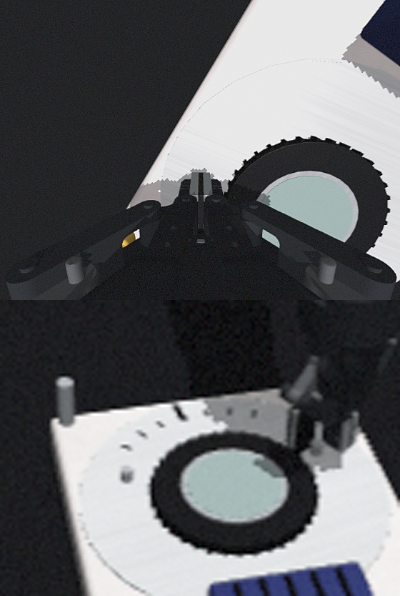

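The fingertip is now low on the clockwise side of the tab, and the plug and pin are undisturbed. I'll push counter-clockwise along the arc, stopping short of the mark.

Call:
servo_tool(plan=[[-1.4,-1.6,0,0],[-1.9,-2.0,0,0.09],[-2.4,-2.5,0,0.17],[-2.8,-2.9,0,0.26],[-3.2,-3.4,0,0.35],[-3.5,-3.9,0,0.44],[-3.8,-4.5,0,0.52],[-4.1,-5.1,0,0.61],[-4.3,-5.7,0,0.7],[-4.4,-6.3,0,0.79],[-4.5,-6.9,0,0.87],[-4.5,-6.9,0,0.87]])

```text
time: 12.8
ee_pos: [0.4687, 0.069, 0.2552]
tool_rot: [[-0.149, 0.987, -0.066], [0.989, 0.149, -0.014], [-0.004, -0.067, -0.998]]
contact_force: [-0.6, -0.1, 0.3]
opening: 0.0
gripper_force: 0.0
```

```bash
python3 st.py;  python3 - <<'E'
from h import *
from tab import *
# tab position from dark pixels vs bright scale, scan along tab-height circle: dark fraction on pointer ring r=92..98 z=.0575
for n in("scene","side"):
    c=snapshot(n); g=cv2.cvtColor(c["img"],cv2.COLOR_RGB2GRAY)
    print(n,[(a,[int(g[int(round(p[1])),int(round(p[0]))]) for p in (proj(c,[*(hub+r*u(a)),.0575]) for r in(.096,.1))]) for a in range(176,224,2)])
E
```

```text
12.8 tip [0.4573 0.0666 0.0822] 0.0838 178.2 yaw 98.6 F [-0.6 -0.1  0.3] q6 1.4345941692383368
scene [(176, [136, 140]), (178, [138, 137]), (180, [135, 139]), (182, [140, 140]), (184, [70, 54]), (186, [25, 25]), (188, [90, 87]), (190, [31, 25]), (192, [10, 10]), (194, [32, 87]), (196, [74, 82]), (198, [113, 111]), (200, [133, 139]), (202, [138, 140]), (204, [139, 139]), (206, [137, 137]), (208, [122, 35]), (210, [122, 94]), (212, [228, 227]), (214, [229, 229]), (216, [229, 230]), (218, [230, 230]), (220, [179, 183]), (222, [224, 189])]
side [(176, [146, 147]), (178, [148, 145]), (180, [148, 137]), (182, [149, 130]), (184, [148, 141]), (186, [139, 150]), (188, [114, 147]), (190, [78, 134]), (192, [72, 109]), (194, [106, 118]), (196, [129, 139]), (198, [128, 146]), (200, [78, 156]), (202, [71, 174]), (204, [58, 116]), (206, [52, 116]), (208, [54, 136]), (210, [51, 62]), (212, [76, 62]), (214, [107, 52]), (216, [99, 52]), (218, [95, 54]), (220, [67, 52]), (222, [55, 54])]
```

Call:
servo_tool(plan=[[0,-0.6,0,0.09],[0,-1.2,0,0.17],[0,-1.4,0,0.19],[0,-1.4,0,0.19],[-0.3,0,0,0.19],[-0.6,1.0,0,0.19],[-0.6,1.0,5,0.19],[-0.6,1.0,10,0.19],[-0.6,1.0,14.5,0.19],[-0.6,-4.0,14.5,0.19],[-0.6,-10,14.5,0.19],[-0.6,-13,14.5,0.19]])

```text
time: 14.4
ee_pos: [0.4627, -0.0615, 0.3992]
tool_rot: [[-0.334, 0.94, -0.064], [0.943, 0.333, -0.027], [-0.004, -0.069, -0.998]]
contact_force: [-0.0, 0.6, 0.5]
opening: -0.0
gripper_force: 0.0
```

Call:
servo_tool(plan=[[0,0,0,0],[0,0,0,0]])

```text
time: 14.65
ee_pos: [0.4628, -0.0594, 0.3988]
tool_rot: [[-0.336, 0.94, -0.064], [0.942, 0.335, -0.026], [-0.003, -0.069, -0.998]]
contact_force: [0.3, 0.2, -0.0]
opening: -0.0001
gripper_force: 0.0
```

```bash
python3 st.py
cat > meas.py <<'E'
from h import *
import sys
w=snapshot("wrist"); cv2.imwrite("pics/last.png",cv2.cvtColor(w["img"],cv2.COLOR_RGB2BGR))
h,r,m=glass(w); print("hub",h.round(4),r)
g=cv2.cvtColor(w["img"],cv2.COLOR_RGB2GRAY).astype(np.float32)
def prof(R,z,lo=165,hi=245,st=.25):
    A=np.arange(lo,hi,st); a=np.radians(A); P=np.array([proj(w,[h[0]+R*np.cos(x),h[1]+R*np.sin(x),z]) for x in a],np.float32)
    v=cv2.remap(g,P[None,:,0],P[None,:,1],cv2.INTER_LINEAR)[0]; return A,v
for R,z in((.094,.0575),(.097,.0575),(.103,.053),(.106,.053),(.114,.053),(.118,.053)):
    A,v=prof(R,z); d=v<np.median(v)*.55; e=np.flatnonzero(np.diff(np.r_[0,d,0])); 
    print(R,"med",np.median(v),[(float(A[i]),float(A[min(j,len(A)-1)]),float(v[i:j].min())) for i,j in zip(e[::2],e[1::2])])
E
python3 meas.py
```

```text
14.65 tip [ 0.4516 -0.0639  0.2258] 0.1561 235.1 yaw 109.6 F [ 0.3  0.2 -0. ] q6 0.9740094710428393
hub [0.5416 0.0656] 38.46256637573242
0.094 med 232.64551 [(197.75, 205.25, 20.3671875)]
0.097 med 232.65625 [(199.5, 203.75, 21.85546875)]
0.103 med 232.70312 [(172.0, 173.25, 45.609375), (183.5, 184.75, 32.3984375), (195.0, 196.0, 28.78125), (205.0, 208.25, 28.943359375), (217.5, 218.75, 22.4921875), (229.0, 230.25, 29.703125), (240.25, 241.75, 26.576171875)]
0.106 med 232.57031 [(172.25, 173.25, 47.984375), (183.25, 184.75, 40.853515625), (195.0, 196.0, 38.46484375), (205.25, 208.25, 34.53125), (217.75, 218.75, 37.625), (229.0, 230.0, 27.615234375), (240.5, 241.5, 35.810546875)]
0.114 med 232.8667 [(205.5, 208.25, 40.9775390625)]
0.118 med 232.82031 [(205.5, 208.25, 26.5)]
```

The wrist measurement puts the pointer at 201.6° and the long mark at 206.8°, so it needs another 5.2°, or 9 mm. I'll lower again on the clockwise side and push that far.

Call:
servo_tool(plan=[[0,5,0,0],[0,10,0,0],[0,14,0,0],[0,14,0,0],[0,14,-5,0],[0,14,-10,0],[0,14,-14.5,0],[0,14,-14.5,0],[0.3,12.6,-14.5,0],[0.6,11.6,-14.5,0],[0.65,11.3,-14.5,0.05],[0.7,10.95,-14.5,0.09]])

```text
time: 16.2
ee_pos: [0.4715, 0.0485, 0.2563]
tool_rot: [[-0.419, 0.906, -0.056], [0.908, 0.418, -0.031], [-0.004, -0.064, -0.998]]
contact_force: [0.5, 2.2, 0.4]
opening: 0.0
gripper_force: 0.9
```

Call:
servo_tool(plan=[[0,0,0,0],[-0.3,1.2,0,0],[-0.6,2.4,0,0],[-0.6,2.4,5,0],[-0.6,2.4,10,0],[-0.6,2.4,14.5,0],[-0.6,-3,14.5,0],[-0.6,-8,14.5,0],[-0.6,-11,14.5,0],[-0.6,-11,14.5,0],[-0.6,-11,14.5,0]])

```text
time: 17.58
ee_pos: [0.4637, -0.0599, 0.3989]
tool_rot: [[-0.419, 0.906, -0.062], [0.908, 0.418, -0.031], [-0.003, -0.069, -0.998]]
contact_force: [-0.4, 0.3, -0.0]
opening: -0.0004
gripper_force: 0.0
```

```bash
python3 st.py; python3 meas.py
```

```text
17.575 tip [ 0.453  -0.0653  0.2259] 0.1564 235.8 yaw 114.8 F [-0.4  0.3 -0. ] q6 0.884738791338931
hub [0.5416 0.0656] 38.46622085571289
0.094 med 232.72461 [(204.0, 211.75, 9.7265625)]
0.097 med 232.79199 [(205.5, 210.0, 24.9375)]
0.103 med 232.52734 [(172.0, 173.25, 41.400390625), (183.5, 184.75, 45.69140625), (195.0, 196.0, 35.734375), (205.0, 208.75, 12.0625), (217.75, 218.75, 25.8046875), (229.0, 230.25, 39.5146484375), (240.5, 241.5, 39.71875)]
0.106 med 232.69238 [(172.0, 173.25, 48.3544921875), (183.5, 184.75, 44.203125), (194.75, 196.0, 51.6708984375), (205.25, 208.5, 10.953125), (217.75, 219.0, 31.97265625), (229.0, 230.25, 46.0703125), (240.5, 241.5, 42.15625)]
0.114 med 232.87988 [(205.5, 208.25, 36.87890625)]
0.118 med 232.8291 [(205.5, 208.25, 45.763671875)]
```

The pointer is at 207.8° against 206.85° for the mark, so it's about 1.6 mm off and within tolerance. The robot is clear, so I'm handing in.

```bash
python3 -c "
from bench import hand_in
print(hand_in())"
```

```text
the job is handed in; nothing more can be done
None
```

I pushed the lever clockwise to its stop, then back counter-clockwise until its pointer was about 2 mm from the long mark's inner end (limit 5 mm), and handed the job in; the hand-in gave no verdict, the stop was judged by the push force rising to about 15 N, and my only bystander check (one camera view, before the main pushes) showed none moved.

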